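Hang the second gauge on the sprung hook

ROBOT

A 6-joint arm with a two-finger parallel gripper is mounted at the origin on a cart in front of the work surface, level with it; the furniture and walls round the work are solid. World frame = base frame: x ahead of the robot, y to its left, z up, the work surface at z = 0. Lengths are in m, angles in rad, forces in N, time in s.
With the tool pointing down it reaches from about 0.275 to 0.725 m from the base axis. Payload 15.9 kg.
Tool frame: the origin (TCP) lies at the very end of the fingers, on their centre line; the grasp point (between the pads) lies 19 mm behind it; z points along the fingers, y is the line along which they close (so a half turn about z gives the same grasp; the last joint's range is limited). The gripper opens to 85 mm and grips with 20 to 120 N. Pads are 22 mm wide; open, the fingers measure 114 mm over their backs; the gripper's body (76 mm by 85 mm) begins 54 mm behind the grasp point. The pads swing forward as they close: fully open they stand 13 mm farther back than shut.
Start: joints at [1.273, 0.213, -0.034, 1.323, 0, 1.571], TCP at [0.147, 0.478, 0.231] pointing down, gripper open.
Joint ranges: [-2.98, 2.98], [-0.74, 1.72], [-1.14, 1.35], [-2.1, 2.04], [-1.57, 1.44], [-3.14, 3.14]. Speed limits (rad/s): [1.89, 1.89, 2.39, 2.57, 3.14, 3.14].

INTERFACE

Orientations are given as [roll, pitch, yaw] about the fixed x, y, z axes, in that order (R = Rz(yaw) Ry(pitch) Rx(roll)).
In Python, from workcell import arm gives the robot as it stands. The module is installed in compiled form; this text tells all that it offers.
- The arm moves only by the shell command python3 -m creep 'ROWS' [FORCE]. ROWS is JSON, one flat list of numbers, 5 for each row, row after row: the shift along the world's x, y, z in m, then the turn about the world's z in degrees, then the finger opening in m, from 0 to 0.0854. In form: [tx, ty, tz, spin, fingers, tx, ty, tz, spin, fingers, ...]. A call has 1 to 8 rows; each row is the pose to reach, as a shift and turn from the pose commanded when the call began; what a row does not reach only later rows make up. A row lasts 1/12 s, in which the tool goes at most 41.7 mm and 7.16 degrees, less where a joint would pass 70% of its speed; a pose out of reach is approached as far as the arm can. A call with a gripper value outside its range is refused whole. The fingers move at their own pace and stop on an object; FORCE is the grip in N (left out, the last holds). Time passes only in rows, so rows that repeat a pose let the fingers close. It gives the time, the measured TCP pose, the force, the opening and the grip force at its end, in the units of the state.
- arm.sense(): the state, without advancing time (a new reading comes with each control period).
- arm.read_camera(name): name is "scene" or "top" or "wrist"; returns a dict with "pixels" (480x640x3 uint8, red, green, blue), "z_map" (480x640 float32, m along the optical axis (not along the pixel's ray), 0 where there is no reading), "vertical_fov" (degrees; the focal length in pixels is half the picture's height over the tangent of half this angle, whatever the lens; pixels are square), "cx", "cy" (the principal point, pixels), "D" ([k1, k2, p1, p2, k3] as OpenCV has them; the pictures are not rectified), "origin" and "orientation" of the camera in the world; the wrist camera has in their place "T_tool_cam" (4x4, takes a point from camera to tool coordinates, whose origin is the TCP and whose axes are the flange's). Camera axes: x right, y up, looking along -z (the intrinsics and any distortion apply to the point x, -y, -z); pixel columns grow to the right and rows downward; lengths in m; the calibration is good to about 2 mm. A picture is of the moment at which its call begins: read the wrist's pose just before it.
- arm.job_done(): hands the job in; it is judged then, once.
The state is a dict: "time_s": time; "joints": joint angles; "joint_vel": joint speeds; "joint_torque": joint torques, N m; "tool_pos": TCP position; "ee_rot": TCP orientation; "contact_force": force on the tool from outside, world axes, zero at the start; "wrist_torque": the same for the moment, N m; "finger_gap": finger opening in m; "grasp_force": force on a finger pad.
Only numpy, scipy, OpenCV 4.12 (cv2) and the standard library are available. Lean on these libraries where they do the work, as an engineer would, in place of code of your own. Each camera call takes 0.05 s, during which the arm holds its last target. There are 200 camera calls.

TASK

Take the tabbed gauge plate out of its slotted block and hang it by its window on the bar of the hook stand, in front of the gauge that already hangs there. While it rides on the bar, slide it back until it presses the first gauge against the sprung stop with a steady push of about 10 N (never over 15 N), hold that for at least half a second, then ease off and let go so that both hang upright, side by side with no more than a few millimetres between them. Do not lift or knock the first gauge, and leave everything else where it is.

Things in the scene. Friction and masses are not known exactly. Their poses are not given: they have to be found in the camera images.
- hook_stand: Fixed dark steel stand, origin on the bench under the bar (its base, 180 x 110 x 8 mm, reaches from x = -75 to +105 mm), z up. A flat steel bar runs along its x axis over the middle of the base, free end towards -x (the robot's side); the rear end is held by a post 40 mm wide and 143 mm high with its front face at x = +77 mm.
- bar_mid (a point): Middle of the bar's top face, 135 mm straight above the stand's origin; axes as the stand. The bar is 12 mm wide (y), 10 mm high and reaches from x = -55 mm (free end) to +77 mm (post). At the free end an upturned lip, 6 mm thick (x = -55 to -49 mm) and as wide as the bar, rises 9 mm above the bar's top.
- stop_zone (a point): Point on the bar's top face, 23 mm behind bar_mid, marking the sprung stop: a pad 44 x 36 mm (8 mm above the bar's top) on a clamp collar. Its front face at rest lies anywhere within 18 mm before or behind this point; the true place is not reported and must be felt. The pad gives from 2 N on, 5 N more per mm, damped, and is solid after 12 mm.
- hung_window (a point): The first gauge, already hanging loose on the bar: aluminium plate 8 mm thick (its x, along the bar), 56 mm wide, 83 mm high, 0.12 to 0.20 kg, no tab. This point is the middle of the upper edge of its window (20 mm wide, 28 mm high), where it rests on the bar; the plate reaches 10 mm above this point. It hangs up to 53 mm in front of the pad and slides on the bar.
- hung_gauge: The same first gauge; its origin is the middle of its lower edge, 73 mm below the window's upper edge.
- gauge_center (a point): Centre, half-way up, of the tabbed gauge to be hung: aluminium plate 10 mm thick (its x), 157 mm high (z up), 0.15 to 0.30 kg, front and back alike, standing tab up in the block. From the bottom: 50 mm wide to 22 mm, 70 mm wide to 70 mm, 54 mm wide to 112 mm (window 20 mm wide from 70 to 98 mm), then a grip tab 30 mm wide to 157 mm.
- gauge_tab (a point): Where to grip the tabbed gauge: middle of the tab 20 mm under its top edge, 137 mm above the gauge's bottom edge. Pinch it across the 10 mm thickness (x).
- gauge_window (a point): Middle of the upper edge of the tabbed gauge's window (20 mm wide, 28 mm high), 39 mm below gauge_tab. Hung, this point is on the bar's top face. Bearing down on the bar costs friction, so keep it light (1 to 2 N) while pushing: only what reaches the first gauge counts as push.
- gauge: The same tabbed gauge; its origin is the middle of its bottom edge.
- slot_block: Fixed grey plastic block 60 x 90 x 30 mm, origin under its centre. A slot 13 mm wide (x), 56 mm long (y) and 22 mm deep in its top holds the foot of the tabbed gauge, which lifts straight up.
- white_carton_4: Small white carton 48 x 66 x 44 mm, stands between the stand and the block; bystander. Origin under its centre.
- bit_holder: Red bit holder with five bits, 22 x 85 x 38 mm; bystander. Origin under its centre.
- marker_1: Felt marker lying down, 12 x 140 x 12 mm; bystander. Origin under its centre.
- screwdriver: Screwdriver lying behind, 216 mm long; bystander. Origin under its centre.
- white_carton_2: White carton 48 x 66 x 48 mm at the rear; bystander. Origin under its centre.
- kraft_box_3: Brown screw carton 56 x 88 x 34 mm at the rear; bystander. Origin under its centre.

How it is judged:
By the outcome, as a careful person would: the job done as asked, in the order asked, and still so for the second after the job is handed in, with the robot touching nothing.
It also fails if it takes over 72 s, if anything falls off the work surface, if the arm or the gripper's body presses on something with over 40 N, if the wrist force passes 120 N, or if a joint passes its speed limit or range.

## Working session

There is one attempt and no reset: what is moved stays moved. The work goes in short steps, Python scripts to look and compute and a shell command to move; the robot and the scene stay as the last step left them, time stands still between calls to the robot, and variables do not carry over. Pictures are saved under pics/ and viewed, at most 10 in all, crops included, and the job is handed in when it is done.

```bash
mkdir -p pics; cat > h.py <<'E'
import numpy as np, cv2
from workcell import arm
from scipy.spatial.transform import Rotation as R
def cloud(name):
    s=arm.sense(); c=arm.read_camera(name); z=c["z_map"]; H,W=z.shape
    f=H/2/np.tan(np.radians(c["vertical_fov"])/2)
    K=np.array([[f,0,c["cx"]],[0,f,c["cy"]],[0,0,1.]])
    u,v=np.meshgrid(np.arange(W),np.arange(H))
    p=cv2.undistortPoints(np.stack([u,v],-1).reshape(-1,1,2).astype(np.float64),K,np.array(c["D"],float)).reshape(H,W,2)
    P=np.stack([p[...,0]*z,-p[...,1]*z,-z],-1)
    if name=="wrist":
        T=np.array(c["T_tool_cam"]); P=P@T[:3,:3].T+T[:3,3]
        Rm=R.from_euler('xyz',s["ee_rot"]).as_matrix(); P=P@Rm.T+np.array(s["tool_pos"])
    else:
        o=np.array(c["orientation"]); Rm=o if o.shape==(3,3) else R.from_euler('xyz',o).as_matrix()
        P=P@Rm.T+np.array(c["origin"])
    P[z<=0]=np.nan
    return c["pixels"],P
E
python3 - <<'E'
from h import *
s=arm.sense(); print(s)
for n in("scene","top"):
    px,P=cloud(n); np.savez(f"{n}.npz",px=px,P=P); cv2.imwrite(f"pics/{n}0.png",px[...,::-1])
    c=arm.read_camera(n); print(n,c["origin"],c["orientation"],c["vertical_fov"],np.nanmin(P.reshape(-1,3),0),np.nanmax(P.reshape(-1,3),0))
E
```

```text
{'time_s': 0.0, 'joints': array([ 1.27301603e+00,  2.13361005e-01, -3.50710644e-02,  1.32350495e+00,
       -1.02224443e-05,  1.57081648e+00]), 'joint_vel': array([-4.22026974e-05, -4.22089243e-04,  5.17218961e-04, -1.09358594e-03,
       -2.52678303e-04,  1.97006181e-03]), 'joint_torque': array([ 6.10292787e-03, -6.86130881e+01,  4.87129641e+01,  1.68578583e-02,
        3.88469425e-04,  4.93289633e-05]), 'tool_pos': array([0.14659995, 0.47765981, 0.230809  ]), 'ee_rot': array([-3.14045196e+00,  1.02454286e-05,  2.84379221e+00]), 'contact_force': array([-0.50742131, -0.18101745, -0.48733814]), 'wrist_torque': array([-0.02667373, -0.04317885, -0.01779513]), 'grasp_force': 0.0, 'finger_gap': 0.08545343444395966}
scene [-0.01493174 -0.65162057  0.74104707] [ 0.92613194  0.00895251 -0.77513298] 46.17363152264629 [-0.05787554 -0.6666128  -0.81798688] [2.10421072 2.2024068  0.39434984]
top [ 0.53048172 -0.02672954  1.13449885] [ 0.04692787  0.01231229 -1.55472647] 52.566768635961665 [-0.30906355 -1.25062691 -0.82266976] [1.64546368 1.4024866  0.33007867]
```

```bash
ls pics; python3 -m creep --help 2>&1 | head -5
```

```text
scene0.png
top0.png
invalid input: not JSON, or not a number
```

View pics/scene0.png

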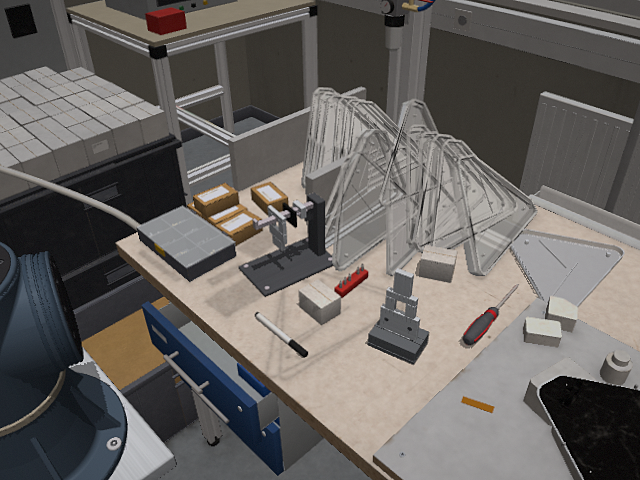

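View pics/top0.png

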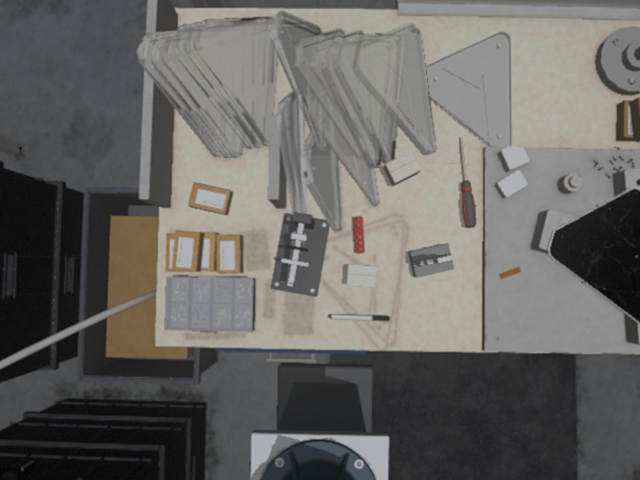

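The scene picture shows the tabbed gauge in its block at (403,310), the stand at (290,250) with the hung gauge at (278,230), and the carton between them at (320,300). In the top picture the block is at (431,260), the stand at (300,253) with its bar running (298,230)-(292,285), and the carton at (360,273). Next I fit these in the clouds.

```bash
python3 - <<'E'
from h import *
t=np.load("top.npz"); s=np.load("scene.npz")
def show(n,d,u0,u1,v0,v1,sc):
    cv2.imwrite(f"pics/{n}.png",cv2.resize(d["px"][v0:v1,u0:u1,::-1],None,fx=sc,fy=sc,interpolation=cv2.INTER_CUBIC))
a=cv2.resize(t["px"][200:305,260:460,::-1],None,fx=4,fy=4,interpolation=cv2.INTER_CUBIC)
cv2.imwrite("pics/topc.png",a[:, :800])
show("scenec",s,225,445,180,370,3.1)
P=t["P"]
for (u,v) in [(300,222),(298,235),(294,265),(290,280),(285,285),(431,260),(425,262),(445,258),(418,262),(360,270),(358,235),(318,290)]: print((u,v),np.round(P[v,u],4))
for nm,D,r in (("top",t,(280,325,210,300)),("top",t,(405,460,240,280)),("scene",s,(365,430,262,365)),("scene",s,(235,335,190,300))):
    q=D["P"][r[2]:r[3],r[0]:r[1]].reshape(-1,3)
    h,e=np.histogram(q[:,2],bins=np.arange(-.01,.2,.01)); print(nm,r,dict(zip(np.round(e[:-1],2).tolist(),h.tolist())))
E
```

```text
(300, 222) [0.6262 0.0445 0.1405]
(298, 235) [0.5992 0.048  0.1421]
(294, 265) [0.5378 0.0558 0.1333]
(290, 280) [0.5069 0.0631 0.1371]
(285, 285) [0.4921 0.0859 0.0094]
(431, 260) [ 0.5528 -0.2288  0.1194]
(425, 262) [ 0.5487 -0.2196  0.1017]
(445, 258) [nan nan nan]
(418, 262) [ 0.5492 -0.2116  0.0624]
(360, 270) [ 0.5296 -0.0849  0.0474]
(358, 235) [ 0.6101 -0.0809  0.0152]
(318, 290) [0.4815 0.0097 0.0012]
top (280, 325, 210, 300) {-0.01: 376, 0.0: 2346, 0.01: 356, 0.02: 16, 0.03: 21, 0.04: 15, 0.05: 7, 0.06: 6, 0.07: 6, 0.08: 8, 0.09: 11, 0.1: 26, 0.11: 13, 0.12: 42, 0.13: 369, 0.14: 423, 0.15: 0, 0.16: 0, 0.17: 0, 0.18: 0}
top (405, 460, 240, 280) {-0.01: 617, 0.0: 499, 0.01: 23, 0.02: 464, 0.03: 385, 0.04: 4, 0.05: 8, 0.06: 4, 0.07: 27, 0.08: 7, 0.09: 5, 0.1: 7, 0.11: 27, 0.12: 19, 0.13: 8, 0.14: 5, 0.15: 7, 0.16: 75, 0.17: 0, 0.18: 0}
scene (365, 430, 262, 365) {-0.01: 1233, 0.0: 2062, 0.01: 405, 0.02: 656, 0.03: 575, 0.04: 169, 0.05: 168, 0.06: 166, 0.07: 241, 0.08: 101, 0.09: 101, 0.1: 110, 0.11: 160, 0.12: 133, 0.13: 88, 0.14: 89, 0.15: 95, 0.16: 122, 0.17: 0, 0.18: 0}
scene (235, 335, 190, 300) {-0.01: 1045, 0.0: 4708, 0.01: 864, 0.02: 296, 0.03: 942, 0.04: 655, 0.05: 136, 0.06: 180, 0.07: 182, 0.08: 192, 0.09: 210, 0.1: 244, 0.11: 205, 0.12: 244, 0.13: 473, 0.14: 378, 0.15: 0, 0.16: 0, 0.17: 0, 0.18: 0}
```

View pics/topc.png

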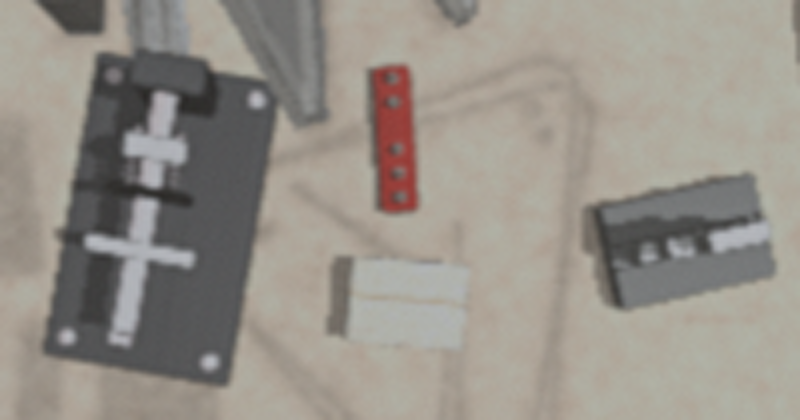

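View pics/scenec.png

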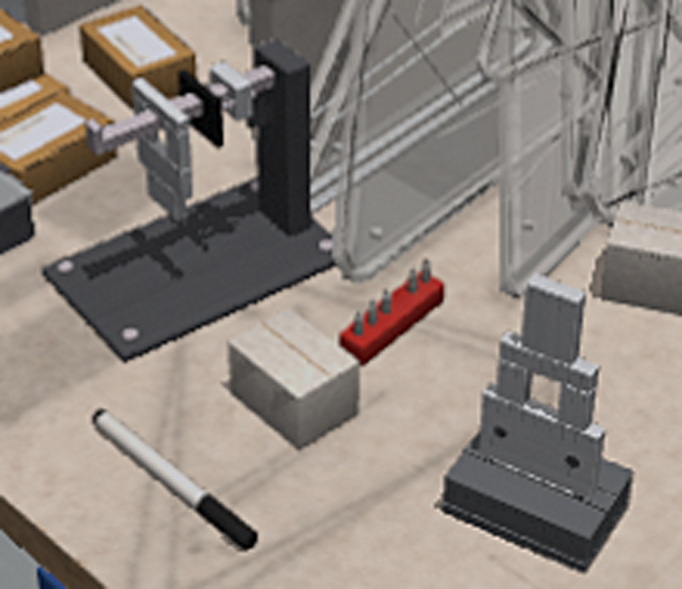

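The crops show the bar's lip end at about (120,340), the hung gauge at (140,250), the dark pad at (140,190) and the tab top at (740,235) in the top crop. Next step is to fit the poses numerically.

```bash
cat > fit.py <<'E'
from h import *
def sel(P,x,y,z):
    q=P.reshape(-1,3); m=np.ones(len(q),bool)
    for i,r in enumerate((x,y,z)): m&=(q[:,i]>r[0])&(q[:,i]<r[1])
    return q[m]
def rect(q):
    (c,w,a)=cv2.minAreaRect((q[:,:2]*1000).astype(np.float32)); return np.round(c,1),np.round(w,1),round(a,2)
def pca(q):
    c=q[:,:2].mean(0); w,V=np.linalg.eigh(np.cov((q[:,:2]-c).T)); v=V[:,1]; return np.round(c*1000,1),np.round(np.degrees(np.arctan2(v[1],v[0]))%180,2),np.round(np.sqrt(w)*3464,1)
E
python3 - <<'E'
from fit import *
for n in("top","scene"):
    P=np.load(n+".npz")["P"]; print(n)
    q=sel(P,(.45,.65),(-.32,-.15),(.024,.036)); print("block top",len(q),rect(q),q[:,2].mean())
    q=sel(P,(.45,.65),(-.32,-.15),(.155,.175)); print("tab top",len(q),rect(q),pca(q),np.median(q[:,2]))
    q=sel(P,(.45,.65),(-.32,-.15),(.045,.175)); print("gauge all",len(q),rect(q),pca(q))
    q=sel(P,(.45,.70),(-.05,.13),(.004,.014)); print("base",len(q),rect(q),np.median(q[:,2]))
    q=sel(P,(.45,.70),(-.05,.13),(.12,.16)); print("bar",len(q),rect(q),pca(q),np.median(q[:,2]))
    q=sel(P,(.5,.60),(0,.1),(.06,.117)); print("hung",len(q),rect(q),pca(q))
    for z0 in (.14,.18,.22,.26,.3): 
        q=sel(P,(.3,.75),(-.15,.25),(z0,z0+.04)); print(z0,len(q),np.round(q.min(0),3) if len(q) else"", np.round(q.max(0),3) if len(q) else"")
E
```

```text
top
block top 833 (array([ 554.7, -247.5]), array([60.1, 91.1]), 13.46) 0.029671774539378044
tab top 78 (array([ 554.5, -246.2]), array([10. , 30.2]), 13.27) (array([ 554.4, -245.5]), np.float64(101.78), array([10.3, 31.7])) 0.16441957306488508
gauge all 201 (array([ 553.6, -242.3]), array([10.1, 63.6]), 13.34) (array([ 552.6, -235.3]), np.float64(105.13), array([11. , 55.5]))
base 2726 (array([574.7,  40.2]), array([178. , 248.1]), 89.57) 0.007731195137608227
bar 1218 (array([597.6,  51.1]), array([205.4, 116.7]), 1.16) (array([612.7,  51. ]), np.float64(178.4), array([ 98.6, 202.3])) 0.14109729256204878
hung 4 (array([552.9,  29.7]), array([32.7,  6.2]), 15.74) (array([552.6,  31. ]), np.float64(11.13), array([ 9. , 62.2]))
0.14 1237 [0.495 0.    0.14 ] [0.75  0.111 0.18 ]
0.18 360 [0.688 0.013 0.18 ] [0.75  0.039 0.21 ]
0.22 0  
0.26 0  
0.3 0  
scene
block top 929 (array([ 556.6, -247.7]), array([64.5, 91.9]), 13.37) 0.029938396931678664
tab top 173 (array([ 555.5, -246.5]), array([13., 30.]), 13.45) (array([ 554.1, -247.7]), np.float64(105.27), array([10.9, 31.4])) 0.16355465158879468
gauge all 1654 (array([ 555.8, -246.2]), array([15.7, 71.3]), 15.03) (array([ 553. , -248.7]), np.float64(104.5), array([ 8.3, 60.5]))
base 2900 (array([573.6,  40.8]), array([244.2, 172.4]), 0.08) 0.00880562800435647
bar 1693 (array([597.1,  53. ]), array([124.3, 205.6]), 89.91) (array([612.9,  45.7]), np.float64(175.36), array([103.7, 213.1])) 0.13663367655653835
hung 349 (array([567.,  52.]), array([58.7, 56.6]), 81.98) (array([544.4,  49.3]), np.float64(87.87), array([34.3, 52.5]))
0.14 1285 [ 0.495 -0.004  0.14 ] [0.75  0.114 0.18 ]
0.18 370 [0.69  0.011 0.18 ] [0.75  0.041 0.21 ]
0.22 0  
0.26 0  
0.3 0
```

```bash
python3 - <<'E'
from fit import *
for n in("top","scene"):
    D=np.load(n+".npz"); P=D["P"]; px=D["px"].astype(int); print(n)
    dark=(px.max(-1)<95)
    q0=P.copy(); q0[~dark]=np.nan
    q=sel(q0,(.45,.70),(-.06,.13),(.004,.014))
    m=np.zeros((300,250),np.uint8)
    ij=np.floor((q[:,:2]-[.42,-.08])*1000).astype(int); m[ij[:,0],ij[:,1]]=1
    m=cv2.morphologyEx(m,cv2.MORPH_CLOSE,np.ones((7,7)));nl,lab,st,_=cv2.connectedComponentsWithStats(m)
    k=1+st[1:,4].argmax(); ii=np.argwhere(lab==k).astype(np.float32); print("base",cv2.minAreaRect(ii+np.float32([420.5,-79.5])))
    # bar: bins along x: bright bar tops
    for z0,z1 in((.129,.139),(.139,.150)):
      print(z0)
      for x in np.arange(.485,.64,.008):
        q=sel(P,(x,x+.008),(0,.11),(z0,z1))
        if len(q): print(round(x,3),len(q),"y",np.round(np.percentile(q[:,1],[0,50,100]),4),"z",np.round(np.median(q[:,2]),4))
E
```

```text
top
base ((563.967529296875, 52.69878387451172), (108.1825180053711, 176.27032470703125), 80.83765411376953)
0.129
0.493 4 y [0.0586 0.0602 0.0631] z 0.1355
0.501 24 y [0.0568 0.0622 0.0676] z 0.1344
0.509 19 y [0.0553 0.0612 0.0678] z 0.1347
0.517 24 y [0.0551 0.0605 0.0659] z 0.134
0.525 24 y [0.0532 0.0586 0.0637] z 0.1348
0.533 21 y [0.0515 0.0581 0.0641] z 0.1342
0.541 4 y [0.052  0.0548 0.058 ] z 0.1342
0.549 24 y [0.0496 0.0549 0.0603] z 0.1349
0.557 24 y [0.0477 0.054  0.0602] z 0.1352
0.565 17 y [0.0317 0.0521 0.0584] z 0.1348
0.573 21 y [0.0382 0.0503 0.063 ] z 0.1331
0.581 38 y [0.0342 0.0484 0.0651] z 0.1334
0.589 17 y [0.0321 0.0526 0.0673] z 0.1361
0.597 20 y [0.0345 0.0519 0.0676] z 0.1332
0.605 25 y [0.0403 0.0466 0.0594] z 0.1351
0.613 25 y [0.0386 0.0448 0.0511] z 0.1343
0.621 23 y [0.0241 0.0408 0.0617] z 0.135
0.629 4 y [0.0223 0.0244 0.0551] z 0.1375
0.637 2 y [0.0512 0.0563 0.0615] z 0.1386
0.139
0.493 17 y [0.0583 0.064  0.0687] z 0.143
0.533 29 y [0.0281 0.0384 0.057 ] z 0.1443
0.541 72 y [0.0284 0.0611 0.082 ] z 0.145
0.549 6 y [0.0715 0.0765 0.0815] z 0.1446
[... 1089 characters left out ...]
0503] z 0.1356
0.621 56 y [0.0228 0.0348 0.0585] z 0.1351
0.629 19 y [0.0202 0.0238 0.0595] z 0.1336
0.637 9 y [0.0192 0.0226 0.0235] z 0.1344
0.139
0.493 22 y [0.0566 0.06   0.0708] z 0.1432
0.501 3 y [0.0669 0.07   0.0712] z 0.1435
0.533 34 y [0.0274 0.0381 0.0594] z 0.1442
0.541 76 y [0.0266 0.0597 0.0832] z 0.1451
0.549 7 y [0.0663 0.0721 0.0799] z 0.1461
0.565 32 y [0.0303 0.0401 0.0604] z 0.1427
0.573 27 y [0.0391 0.0622 0.0743] z 0.143
0.581 3 y [0.0319 0.0381 0.0408] z 0.1408
0.589 42 y [0.033  0.0474 0.0652] z 0.1426
0.597 29 y [0.0305 0.0473 0.0643] z 0.1423
0.621 30 y [0.0235 0.037  0.0581] z 0.1422
0.629 56 y [0.02   0.0422 0.0609] z 0.1435
0.637 33 y [0.022 0.042 0.061] z 0.1434
```

Gauge at (0.5545, -0.2463), yaw 13.4°. The bar axis has yaw about -9.2°, with bar_mid at about (0.549, 0.055). Heights match the given sizes, so I move over the gauge.

```bash
python3 -m creep '[0.01,-0.018,0.002,-4,0.085, 0.027,-0.048,0.005,-10,0.085, 0.044,-0.078,0.01,-16,0.085, 0.061,-0.108,0.014,-22,0.085, 0.078,-0.138,0.017,-28,0.085, 0.095,-0.168,0.02,-34,0.085, 0.112,-0.198,0.02,-40,0.085, 0.129,-0.228,0.02,-46,0.085]' && python3 -m creep '[0.017,-0.030,0,-5,0.085, 0.034,-0.060,0,-10,0.085, 0.051,-0.090,0,-13.5,0.085, 0.068,-0.120,0,-13.5,0.085, 0.085,-0.150,0,-13.5,0.085, 0.102,-0.180,0,-13.5,0.085, 0.119,-0.210,0,-13.5,0.085, 0.136,-0.240,0,-13.5,0.085]' && python3 -m creep '[0.017,-0.030,0,0,0.085, 0.034,-0.060,0,0,0.085, 0.051,-0.090,0,0,0.085, 0.068,-0.120,0,0,0.06, 0.085,-0.150,0,0,0.04, 0.102,-0.180,0,0,0.04, 0.12,-0.212,0,0,0.04, 0.12,-0.212,0,0,0.04]'
python3 - <<'E'
from h import *
s=arm.sense(); print(s["tool_pos"],np.degrees(s["ee_rot"]),s["joints"],s["contact_force"],s["finger_gap"],s["time_s"])
E
```

```text
time_s: 0.87
tool_pos: [0.2761, 0.2485, 0.2515]
ee_rot: [3.141, -0.0, 2.036]
contact_force: [0.9, 1.3, -0.3]
finger_gap: 0.0856
grasp_force: 0.0
time_s: 1.53
tool_pos: [0.4121, 0.0081, 0.2513]
ee_rot: [3.141, 0.0, 1.805]
contact_force: [0.9, 0.2, 0.4]
finger_gap: 0.0848
grasp_force: 0.0
time_s: 2.2
tool_pos: [0.5333, -0.2066, 0.2495]
ee_rot: [-3.14, 0.0, 1.802]
contact_force: [1.0, -1.2, 0.0]
finger_gap: 0.0396
grasp_force: 0.0
[ 0.53325086 -0.20657094  0.24949058] [-1.79911208e+02  6.49465993e-03  1.03265048e+02] [-3.69045391e-01  3.65972423e-01  2.17602623e-01  1.42364102e+00
 -9.69276625e-04  9.70232842e-01] [ 1.01295996 -1.20218282  0.04697978] 0.03959274995318318 2.2
```

```bash
python3 -m creep '[0.008,-0.015,-0.01,0,0.04, 0.016,-0.03,-0.03,0,0.04, 0.021,-0.040,-0.05,0,0.04, 0.021,-0.040,-0.05,0,0.04, 0.021,-0.040,-0.05,0,0.04, 0.021,-0.040,-0.05,0,0.04]'
python3 - <<'E'
from fit import *
s=arm.sense(); print(s["tool_pos"],np.degrees(s["ee_rot"]),s["contact_force"])
px,P=cloud("wrist"); cv2.imwrite("pics/w1.png",px[...,::-1]); np.savez("w1.npz",px=px,P=P)
for r in ((.158,.172),(.11,.13),(.07,.085),(.024,.036)):
  q=sel(P,(.45,.65),(-.33,-.15),r)
  if len(q)>5: print(r,len(q),rect(q),np.median(q[:,2]))
s=arm.sense(); print(s["tool_pos"],s["joint_vel"].round(4))
E
```

```text
time_s: 2.7
tool_pos: [0.5526, -0.2416, 0.2022]
ee_rot: [3.141, 0.0, 1.805]
contact_force: [-0.3, -0.0, -0.0]
finger_gap: 0.0401
grasp_force: 0.0
[ 0.55263322 -0.24161754  0.20216283] [1.79982274e+02 5.03116026e-03 1.03442819e+02] [-0.33358938 -0.00539912 -0.04367382]
(0.158, 0.172) 1038 (array([ 556.3, -247.4]), array([ 9.9, 31.3]), 13.74) 0.1649515480953706
(0.11, 0.13) 429 (array([ 551.7, -227.3]), array([ 9.7, 13. ]), 13.65) 0.12003180474429241
(0.07, 0.085) 206 (array([ 549.7, -217.6]), array([9.6, 9. ]), 13.41) 0.07810378251972148
(0.024, 0.036) 5324 (array([ 557.1, -248.6]), array([60.1, 89.5]), 13.6) 0.030003503308836166
[ 0.55291778 -0.24158111  0.20262809] [ 0.0012 -0.0069  0.0002 -0.0042 -0.0009 -0.0013]
```

View pics/w1.png

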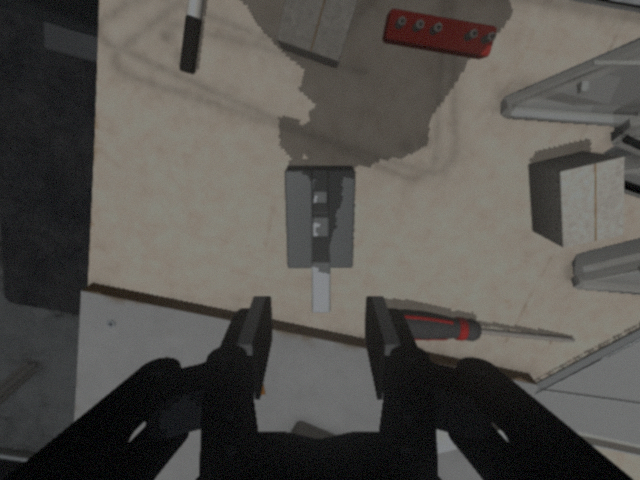

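The wrist picture shows the tab top at (321,287), midway between the fingers (at about 260 and 375). The gauge is at about (0.5555, -0.247). I'll lower and grip.

```bash
python3 -m creep '[0.0025,-0.0055,0,0,0.04, 0.0025,-0.0055,-0.015,0,0.04, 0.0025,-0.0055,-0.035,0,0.04, 0.0025,-0.0055,-0.055,0,0.04, 0.0025,-0.0055,-0.070,0,0.04, 0.0025,-0.0055,-0.076,0,0.04, 0.0025,-0.0055,-0.076,0,0.04, 0.0025,-0.0055,-0.076,0,0.03]' && python3 -m creep '[0,0,0,0,0.02, 0,0,0,0,0.014, 0,0,0,0,0.008, 0,0,0,0,0.004, 0,0,0,0,0, 0,0,0,0,0, 0,0,0,0,0, 0,0,0,0,0]' 60
```

```text
time_s: 3.42
tool_pos: [0.5556, -0.2476, 0.1264]
ee_rot: [3.141, 0.001, 1.806]
contact_force: [-0.3, -0.4, -0.5]
finger_gap: 0.0303
grasp_force: 0.0
time_s: 4.08
tool_pos: [0.5557, -0.2478, 0.1265]
ee_rot: [3.14, 0.001, 1.805]
contact_force: [-1.0, 0.8, 5.5]
finger_gap: 0.0094
grasp_force: 58.9
```

```bash
python3 -m creep '[0,0,0.003,0,0, 0,0,0.008,0,0, 0,0,0.016,0,0, 0,0,0.026,0,0, 0,0,0.040,0,0, 0,0,0.056,0,0, 0,0,0.07,0,0, 0,0,0.08,0,0]' 80 && python3 -m creep '[0,0,0,0,0, 0,0,0,0,0]'
python3 - <<'E'
from fit import *
s=arm.sense(); print(s["tool_pos"],np.degrees(s["ee_rot"]),s["contact_force"],s["wrist_torque"],s["finger_gap"])
px,P=cloud("wrist"); cv2.imwrite("pics/w2.png",px[220:440,180:460,::-1])
for n in("top","scene"):
  px,P=cloud(n); 
  q=sel(P,(.45,.65),(-.33,-.15),(.07,.215)); print(n,len(q),np.round(np.percentile(q,[0,50,100],axis=0),4).tolist())
  for z in np.arange(.07,.22,.01):
    q=sel(P,(.5,.62),(-.33,-.17),(z,z+.01)); print(round(z,2),len(q),rect(q) if len(q)>8 else"")
E
```

```text
time_s: 4.75
tool_pos: [0.5556, -0.2477, 0.2077]
ee_rot: [3.14, 0.001, 1.805]
contact_force: [-0.6, 0.1, -2.5]
finger_gap: 0.0089
grasp_force: 78.0
time_s: 4.92
tool_pos: [0.5555, -0.2476, 0.2057]
ee_rot: [3.141, 0.001, 1.805]
contact_force: [0.7, 0.5, -2.9]
finger_gap: 0.0088
grasp_force: 78.0
[ 0.55552667 -0.24764245  0.20569644] [1.79953835e+02 3.30466051e-02 1.03436857e+02] [ 0.67286872  0.4958697  -2.86222234] [ 0.00126699 -0.03551015  0.00063943] 0.00882110511268813
top 132 [[0.5418, -0.2591, 0.0937], [0.5493, -0.2206, 0.1726], [0.5663, -0.2109, 0.2142]]
0.07 0 
0.08 0 
0.09 3 
0.1 1 
0.11 8 
0.12 5 
0.13 8 
0.14 7 
0.15 26 (array([ 552.3, -227.4]), array([ 9.1, 35. ]), 24.92)
0.16 7 
0.17 7 
0.18 7 
0.19 34 (array([ 549.2, -225.6]), array([ 9.8, 12.8]), 15.09)
0.2 13 (array([ 550.5, -228.4]), array([17.5, 15.5]), 12.58)
0.21 14 (array([ 556.5, -233.4]), array([26.4,  6.9]), 2.89)
scene 2005 [[0.5383, -0.2813, 0.0846], [0.5516, -0.2497, 0.1461], [0.5687, -0.2112, 0.2149]]
0.07 0 
0.08 32 (array([ 552.4, -247.1]), array([ 7.5, 49.5]), 18.02)
0.09 133 (array([ 551. , -247.4]), array([ 7.8, 50.4]), 18.74)
0.1 141 (array([ 551.4, -247.1]), array([ 7.2, 66.1]), 15.33)
0.11 190 (array([ 551.1, -246.8]), array([ 9.9, 70.9]), 18.65)
0.12 190 (array([ 551.6, -246.9]), array([ 9.1, 70.5]), 17.91)
0.13 190 (array([ 551.7, -246.6]), array([ 9.1, 71.2]), 16.81)
0.14 200 (array([ 550.8, -247. ]), array([11. , 70.8]), 19.82)
0.15 251 (array([ 554.8, -245.8]), array([14.6, 70.9]), 12.93)
0.16 120 (array([ 553.4, -245.9]), array([11.9, 55.2]), 16.1)
0.17 111 (array([ 554.4, -246.3]), array([11.7, 53.3]), 12.81)
0.18 140 (array([ 550.7, -247.5]), array([11.6, 54.1]), 21.51)
0.19 210 (array([ 554.4, -246.2]), array([12.6, 55.2]), 15.25)
0.2 58 (array([ 551.1, -247.5]), array([18.1, 41.2]), 18.2)
0.21 93 (array([ 546.6, -250.4]), array([18.4, 30.9]), 27.76)
```

```bash
python3 -m creep '[-0.003,0.010,0,-1,0, -0.009,0.030,0,-3,0, -0.016,0.056,0,-5,0, -0.024,0.084,0,-7,0, -0.032,0.112,0,-9,0, -0.040,0.140,0,-11,0, -0.048,0.168,0,-13,0, -0.056,0.196,0,-15,0]' && python3 -m creep '[-0.008,0.028,0,-2,0, -0.016,0.056,0,-4,0, -0.023,0.080,0,-6,0, -0.029,0.102,0,-7.5,0, -0.033,0.115,0,-7.6,0, -0.0346,0.1194,0,-7.6,0, -0.0346,0.1194,0,-7.6,0, -0.0346,0.1194,0,-7.6,0]'
python3 - <<'E'
from fit import *
s=arm.sense(); print(s["tool_pos"],np.degrees(s["ee_rot"]),s["contact_force"],s["wrist_torque"])
px,P=cloud("wrist"); cv2.imwrite("pics/w3.png",px[...,::-1]); np.savez("w3.npz",px=px,P=P)
px,P=cloud("scene"); np.savez("s3.npz",px=px,P=P);cv2.imwrite("pics/s3.png",cv2.resize(px[140:300,200:360,::-1],None,fx=3.7,fy=3.7,interpolation=cv2.INTER_CUBIC))
E
```

```text
time_s: 5.73
tool_pos: [0.4982, -0.0503, 0.2046]
ee_rot: [-3.141, -0.0, 1.542]
contact_force: [0.1, 0.6, -3.3]
finger_gap: 0.0094
grasp_force: 78.0
time_s: 6.4
tool_pos: [0.4646, 0.0675, 0.205]
ee_rot: [-3.141, 0.0, 1.411]
contact_force: [0.6, -0.3, -2.1]
finger_gap: 0.0092
grasp_force: 78.0
[0.464587   0.06747744 0.20503718] [-1.79983184e+02  2.25388415e-02  8.08650765e+01] [ 0.55292982 -0.31410845 -2.05609634] [-0.03882847  0.01615685 -0.01083548]
```

View pics/w3.png

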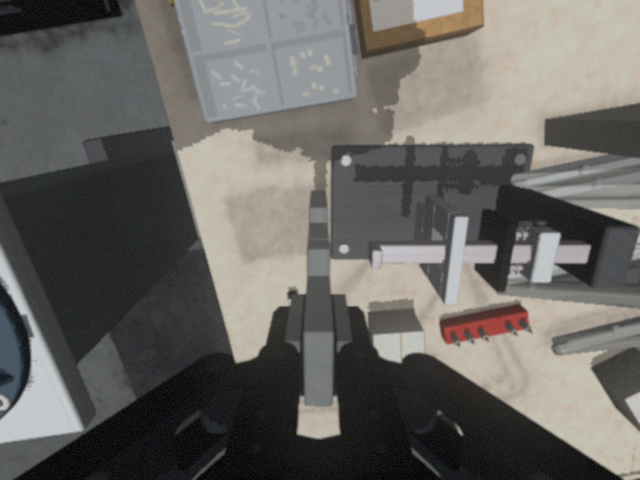

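View pics/s3.png

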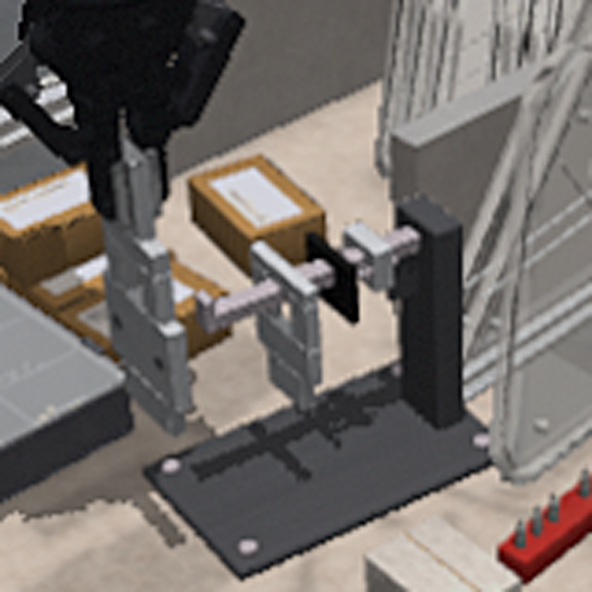

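The wrist view shows the held gauge upright at column 318, the bar running level at row 253 with its lip at (377,255), and the hung gauge at (455,255). The scene crop shows the gauge in front of the lip. Next I measure the lateral offset between the window and the bar from these clouds.

```bash
python3 - <<'E'
from fit import *
s=arm.sense(); T=np.array([.46459,.06748,.20504]); a=np.radians(-9.2)
X=np.array([np.cos(a),np.sin(a),0]);Y=np.array([-np.sin(a),np.cos(a),0]);M=np.stack([X,Y,[0,0,1]])
for f in("w3","s3"):
  P=(np.load(f+".npz")["P"]-T)@M.T; print(f)
  for z0,z1 in((-.008,.0),(-.022,-.012),(-.046,-.042),(-.056,-.042),(-.07,-.06),(-.09,-.08),(-.11,-.1),(-.125,-.11)):
    q=sel(P,(-.012,.012),(-.06,.06),(z0,z1))
    if len(q)>5: print("held",z0,z1,len(q),"x",np.round(np.percentile(q[:,0],[1,50,99])*1000,1),"y",np.round(np.percentile(q[:,1],[0,1,99,100])*1000,1),"zmed",np.round(np.median(q[:,2])*1000,1))
  for x in np.arange(.026,.17,.008):
    q=sel(P,(x,x+.008),(-.04,.04),(-.073,-.055)); 
    if len(q)>3: print("bar",round(x,3),len(q),"y",np.round(np.percentile(q[:,1],[2,50,98])*1000,1),"z",np.round(np.percentile(q[:,2],[5,50,95])*1000,1))
E
```

```text
w3
held -0.008 0.0 744 x [-4.3  0.5  5.3] y [14.5 14.8 27.6 28. ] zmed -6.5
held -0.022 -0.012 160 x [-4.1  0.5  5.5] y [26.3 26.5 27.9 28. ] zmed -16.5
held -0.046 -0.042 39 x [-4.   0.6  5.3] y [26.5 26.7 27.8 27.8] zmed -44.1
held -0.056 -0.042 395 x [-4.2  0.6  5.4] y [26.5 26.9 35.7 35.8] zmed -48.6
held -0.07 -0.06 73 x [-3.9  0.6  5.8] y [34.3 34.5 35.7 35.8] zmed -65.0
held -0.09 -0.08 49 x [-3.7  1.3  5.6] y [34.9 34.9 35.7 35.7] zmed -84.7
bar 0.026 112 y [-4.4  2.   6.7] z [-70.8 -62.5 -60.5]
bar 0.034 258 y [-4.5  2.9  6.8] z [-71.2 -62.  -60.3]
bar 0.042 249 y [-4.6  1.5  6.8] z [-71.2 -70.  -69. ]
bar 0.05 254 y [-4.5  1.6  6.8] z [-71.5 -69.9 -68.9]
bar 0.058 253 y [-4.8  1.4  6.8] z [-71.5 -70.  -68.9]
bar 0.066 252 y [-4.7  1.4  6.8] z [-71.2 -69.9 -68.9]
bar 0.074 1484 y [-26.8   2.1  27.1] z [-71.2 -60.9 -59.1]
bar 0.082 475 y [-27.3   2.3  27.2] z [-69.6 -60.  -59. ]
bar 0.09 252 y [-4.6  1.5  6.7] z [-71.5 -69.9 -68.9]
bar 0.098 257 y [-4.5  1.6  6.9] z [-71.5 -69.7 -68.8]
bar 0.106 1317 y [-19.3   3.   22.5] z [-71.4 -63.  -61.1]
bar 0.114 168 y [-12.9   1.6  14
[... 1297 characters left out ...]
 7.8] z [-72.6 -69.1 -67.8]
bar 0.074 138 y [-27.9  -1.8  26.9] z [-72.3 -63.2 -58. ]
bar 0.082 32 y [-27.4 -12.   23.9] z [-69.2 -59.9 -58.8]
bar 0.09 14 y [-6.3 -0.   7. ] z [-71.3 -69.3 -68. ]
bar 0.098 21 y [-4.8 -1.6  8.2] z [-72.1 -69.9 -67.9]
bar 0.106 96 y [-19.7  -0.1  23.5] z [-71.1 -64.3 -60.4]
bar 0.114 9 y [-17.4  -3.7  10.2] z [-71.9 -69.4 -65. ]
bar 0.122 57 y [-12.8   1.4  17.4] z [-72.  -67.3 -61.8]
bar 0.13 51 y [-14.6  -3.9  19.2] z [-70.9 -62.8 -61. ]
bar 0.138 13 y [-13.2  -5.4  11.1] z [-71.4 -63.5 -61.3]
bar 0.146 20 y [-4.4 -0.3  7.7] z [-72.1 -69.3 -68. ]
bar 0.154 18 y [-13.1  -0.5  12.8] z [-72.4 -69.6 -67.1]
bar 0.162 90 y [-18.3  -1.5  20. ] z [-71.1 -64.7 -60.3]
```

Held window +0.75 mm, bar +1.2 mm, parallel, and heights are consistent. I'll lower 36 mm, then thread over the lip.

```bash
python3 -m creep '[0,0.0004,-0.005,0,0, 0,0.0004,-0.016,0,0, 0,0.0004,-0.028,0,0, 0,0.0004,-0.036,0,0, 0,0.0004,-0.036,0,0, 0,0.0004,-0.036,0,0, 0,0.0004,-0.036,0,0]' && python3 -m creep '[0.003,-0.0005,0,0,0, 0.008,-0.0013,0,0,0, 0.013,-0.0021,0,0,0, 0.018,-0.0029,0,0,0, 0.021,-0.0034,0,0,0, 0.021,-0.0034,0,0,0, 0.021,-0.0034,0,0,0]'
python3 - <<'E'
from fit import *
s=arm.sense(); print(s["tool_pos"],np.degrees(s["ee_rot"]),s["contact_force"],s["wrist_torque"])
E
```

```text
time_s: 7.08
tool_pos: [0.4649, 0.0681, 0.1697]
ee_rot: [3.141, -0.0, 1.411]
contact_force: [0.3, -0.3, -2.7]
finger_gap: 0.0094
grasp_force: 78.0
time_s: 7.67
tool_pos: [0.4857, 0.0648, 0.1692]
ee_rot: [-3.141, 0.0, 1.411]
contact_force: [-0.1, 0.1, -2.8]
finger_gap: 0.0093
grasp_force: 78.1
[0.48567956 0.06483359 0.16915012] [-1.79979257e+02  4.74704256e-03  8.08297287e+01] [-0.10835365  0.12426771 -2.8349819 ] [-0.04757876  0.00759027  0.00947927]
```

```bash
python3 -m creep '[0.003,-0.0005,0,0,0, 0.008,-0.0013,0,0,0, 0.013,-0.0021,0,0,0, 0.018,-0.0029,0,0,0, 0.023,-0.0037,0,0,0, 0.028,-0.0045,0,0,0, 0.033,-0.0053,0,0,0, 0.033,-0.0053,0,0,0]' && python3 -m creep '[0,0,0,0,0, 0,0,0,0,0, 0,0,0,0,0]'
python3 - <<'E'
from fit import *
s=arm.sense(); T=s["tool_pos"]; print(T,np.degrees(s["ee_rot"]),s["contact_force"],s["wrist_torque"])
a=np.radians(-9.2); M=np.array([[np.cos(a),np.sin(a),0],[-np.sin(a),np.cos(a),0],[0,0,1]])
px,P=cloud("wrist"); cv2.imwrite("pics/w4.png",px[...,::-1]); P=(P-T)@M.T
q=sel(P,(.005,.05),(-.04,.04),(-.0285,-.02)); print("hung top",len(q),rect(q),np.median(q[:,2]))
q=sel(P,(.03,.08),(-.024,.024),(-.030,-.024)); print("pad top",len(q),rect(q),np.median(q[:,2]),np.percentile(q[:,0],[1,50,99]))
px,P=cloud("scene");cv2.imwrite("pics/s4.png",cv2.resize(px[140:300,200:360,::-1],None,fx=3.7,fy=3.7,interpolation=cv2.INTER_CUBIC))
E
```

```text
time_s: 8.33
tool_pos: [0.5195, 0.0594, 0.1691]
ee_rot: [3.142, 0.0, 1.411]
contact_force: [-0.1, 0.0, -1.7]
finger_gap: 0.0089
grasp_force: 78.1
time_s: 8.58
tool_pos: [0.5184, 0.0596, 0.1693]
ee_rot: [-3.141, 0.0, 1.411]
contact_force: [0.1, -0.8, -2.5]
finger_gap: 0.0089
grasp_force: 78.1
[0.51838577 0.05958622 0.1693031 ] [-1.79990199e+02  7.90422064e-04  8.08400975e+01] [ 0.11528354 -0.84601999 -2.49032994] [ 1.02127570e-02  3.43580237e-02 -8.89949536e-05]
hung top 1577 (array([27.2,  3.2]), array([23. , 61.6]), 21.83) -0.024379576296328948
pad top 2041 (array([55. ,  0.2]), array([47.5, 50. ]), 89.96) -0.026813028948684314 [0.03015493 0.05837814 0.07981993]
```

View pics/s4.png

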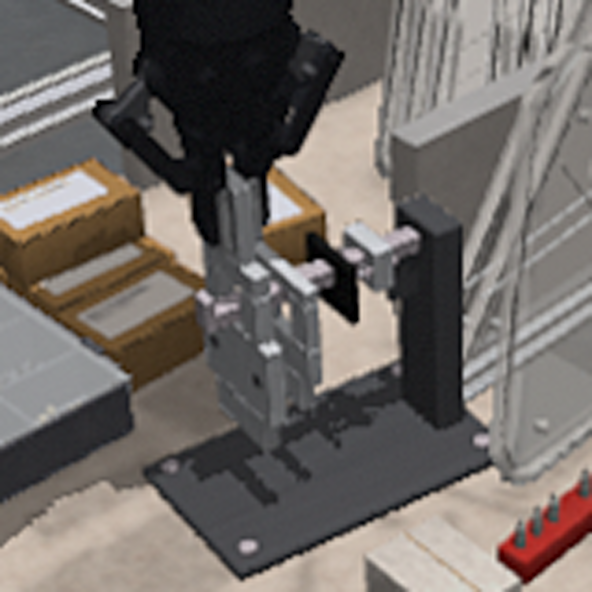

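The scene crop shows the gauge threaded on the bar behind the lip, clear of the hung gauge. Now I lower it onto the bar.

```bash
python3 -m creep '[0,0,-0.002,0,0, 0,0,-0.006,0,0, 0,0,-0.010,0,0, 0,0,-0.012,0,0, 0,0,-0.0125,0,0, 0,0,-0.0125,0,0, 0,0,-0.0125,0,0, 0,0,-0.0125,0,0]' ; for i in 1 2; do :; done; python3 -m creep '[0,0,-0.0003,0,0, 0,0,-0.0003,0,0, 0,0,-0.0003,0,0]'; python3 -m creep '[0,0,-0.0003,0,0, 0,0,-0.0003,0,0, 0,0,-0.0003,0,0]'; python3 -m creep '[0,0,-0.0003,0,0, 0,0,-0.0003,0,0, 0,0,-0.0003,0,0]'
```

```text
time_s: 9.35
tool_pos: [0.5187, 0.0596, 0.1569]
ee_rot: [3.141, -0.0, 1.411]
contact_force: [-0.7, 0.5, -2.5]
finger_gap: 0.0089
grasp_force: 78.1
time_s: 9.6
tool_pos: [0.5186, 0.0596, 0.1566]
ee_rot: [3.141, -0.0, 1.411]
contact_force: [0.3, -0.8, -1.3]
finger_gap: 0.0087
grasp_force: 78.1
time_s: 9.85
tool_pos: [0.5186, 0.0596, 0.1562]
ee_rot: [-3.142, 0.0, 1.411]
contact_force: [-0.6, -0.2, -2.4]
finger_gap: 0.0089
grasp_force: 78.1
time_s: 10.1
tool_pos: [0.5186, 0.0596, 0.1559]
ee_rot: [-3.142, 0.0, 1.411]
contact_force: [-0.3, 0.4, -2.9]
finger_gap: 0.0091
grasp_force: 78.1
```

```bash
for i in 1; do python3 -m creep '[0,0,-0.0002,0,0, 0,0,-0.0002,0,0, 0,0,-0.0002,0,0]'; python3 -m creep '[0,0,-0.0002,0,0, 0,0,-0.0002,0,0, 0,0,-0.0002,0,0]';  python3 -m creep '[0,0,-0.0002,0,0, 0,0,-0.0002,0,0, 0,0,-0.0002,0,0]'; python3 -m creep '[0,0,-0.0002,0,0, 0,0,-0.0002,0,0, 0,0,-0.0002,0,0]'; done | grep -E "pos|contact"
```

```text
tool_pos: [0.5186, 0.0596, 0.1557]
contact_force: [-0.2, -0.2, -2.7]
tool_pos: [0.5187, 0.0596, 0.1556]
contact_force: [-0.3, -0.7, -1.8]
tool_pos: [0.5187, 0.0596, 0.1555]
contact_force: [-2.2, 0.5, 3.9]
tool_pos: [0.5187, 0.0596, 0.1555]
contact_force: [-3.0, -0.3, 6.6]
```

```bash
for i in 1; do python3 -m creep '[0,0,0.0003,0,0, 0,0,0.0003,0,0, 0,0,0.0003,0,0]'; python3 -m creep '[0,0,0,0,0, 0,0,0,0,0]';  python3 -m creep '[0,0,0,0,0, 0,0,0,0,0]'; done | grep -E "pos|contact"
```

```text
tool_pos: [0.5187, 0.0596, 0.1555]
contact_force: [-1.9, 0.1, 4.0]
tool_pos: [0.5187, 0.0596, 0.1555]
contact_force: [-1.5, 1.2, 5.2]
tool_pos: [0.5187, 0.0596, 0.1555]
contact_force: [-2.5, -0.6, 5.6]
```

```bash
for i in 1; do python3 -m creep '[0,0,0.0003,0,0, 0,0,0.0003,0,0, 0,0,0.0003,0,0]'; python3 -m creep '[0,0,0,0,0, 0,0,0,0,0]';  python3 -m creep '[0,0,0.0001,0,0, 0,0,0.0001,0,0]'; python3 -m creep '[0,0,0,0,0, 0,0,0,0,0]'; done | grep -E "pos|contact"
```

```text
tool_pos: [0.5186, 0.0596, 0.1556]
contact_force: [-0.7, -0.2, -0.5]
tool_pos: [0.5185, 0.0596, 0.1555]
contact_force: [0.4, -0.1, -1.6]
tool_pos: [0.5185, 0.0596, 0.1556]
contact_force: [0.5, 1.7, -3.1]
tool_pos: [0.5186, 0.0596, 0.1557]
contact_force: [-0.7, 0.0, -1.9]
```

```bash
python3 -m creep '[0.001,-0.0002,-0.0001,0,0, 0.0025,-0.0004,-0.0001,0,0, 0.004,-0.0006,-0.0001,0,0, 0.0055,-0.0009,-0.0001,0,0, 0.007,-0.0011,-0.0001,0,0, 0.0085,-0.0014,-0.0001,0,0, 0.010,-0.0016,-0.0001,0,0, 0.010,-0.0016,-0.0001,0,0]' | grep -E "pos|contact|time"; python3 -m creep '[0.0,0,0,0,0, 0,0,0,0,0]' | grep -E "pos|contact|time";python3 -m creep '[0.0,0,0,0,0, 0,0,0,0,0]' | grep -E "pos|contact|time"
```

```text
time_s: 13.1
tool_pos: [0.5289, 0.0579, 0.1557]
contact_force: [-0.9, 0.1, -1.9]
time_s: 13.27
tool_pos: [0.5285, 0.058, 0.1557]
contact_force: [0.4, 0.1, -2.5]
time_s: 13.43
tool_pos: [0.5286, 0.058, 0.1557]
contact_force: [-0.3, -0.7, -3.0]
```

```bash
python3 -m creep '[0.0,0,-0.0002,0,0, 0,0,-0.0002,0,0, 0,0,-0.0002,0,0]' | grep -E "pos|contact|time"; python3 -m creep '[0.0,0,-0.0001,0,0, 0,0,-0.0001,0,0, 0,0,-0.0001,0,0]' | grep -E "pos|contact|time";  python3 -m creep '[0.0005,-0.0001,0,0,0, 0.001,-0.0002,0,0,0, 0.0015,-0.0002,0,0,0, 0.002,-0.0003,0,0,0, 0.0025,-0.0004,0,0,0, 0.003,-0.0005,0,0,0, 0.0035,-0.0006,0,0,0, 0.004,-0.0006,0,0,0]' | grep -E "pos|contact|time"
```

```text
time_s: 13.68
tool_pos: [0.5286, 0.058, 0.1556]
contact_force: [0.3, 0.2, -0.8]
time_s: 13.93
tool_pos: [0.5286, 0.058, 0.1556]
contact_force: [-1.4, 0.6, 1.0]
time_s: 14.6
tool_pos: [0.5323, 0.0575, 0.1555]
contact_force: [-5.6, 0.6, 4.9]
```

```bash
python3 -m creep '[0.0,0,0.0002,0,0, 0,0,0.0002,0,0, 0,0,0.0002,0,0]' | grep -E "pos|contact|time"; python3 -m creep '[0.0,0,0.0001,0,0, 0,0,0.0001,0,0, 0,0,0.0001,0,0]' | grep -E "pos|contact|time"; python3 -m creep '[0.0,0,0,0,0, 0,0,0,0,0]' | grep -E "pos|contact|time"
```

```text
time_s: 14.85
tool_pos: [0.5327, 0.0574, 0.1556]
contact_force: [-1.0, -0.6, -0.3]
time_s: 15.1
tool_pos: [0.5326, 0.0573, 0.1556]
contact_force: [0.2, -0.3, -2.2]
time_s: 15.27
tool_pos: [0.5326, 0.0574, 0.1557]
contact_force: [0.4, -0.1, -2.8]
```

```bash
python3 -m creep '[0.0005,-0.0001,-0.0001,0,0, 0.001,-0.0002,-0.0001,0,0, 0.0015,-0.0002,-0.0001,0,0, 0.002,-0.0003,-0.0001,0,0, 0.0025,-0.0004,-0.0001,0,0, 0.003,-0.0005,-0.0001,0,0, 0.0035,-0.0006,-0.0001,0,0, 0.004,-0.0006,-0.0001,0,0]' | grep -E "pos|contact|time"; python3 -m creep '[0.0005,-0.0001,0,0,0, 0.001,-0.0002,0,0,0, 0.0015,-0.0002,0,0,0, 0.002,-0.0003,0,0,0]' | grep -E "pos|contact|time"; python3 -m creep '[0.0005,-0.0001,0,0,0, 0.001,-0.0002,0,0,0, 0.0015,-0.0002,0,0,0, 0.002,-0.0003,0,0,0]' | grep -E "pos|contact|time"
```

```text
time_s: 15.93
tool_pos: [0.5365, 0.0568, 0.1556]
contact_force: [-2.1, 0.3, -2.0]
time_s: 16.27
tool_pos: [0.5386, 0.0565, 0.1556]
contact_force: [-1.6, -1.1, -2.9]
time_s: 16.6
tool_pos: [0.5407, 0.0561, 0.1556]
contact_force: [-1.7, 0.2, -2.6]
```

```bash
python3 -m creep '[0.0007,-0.0001,-0.0001,0,0, 0.0014,-0.0002,-0.0001,0,0, 0.0021,-0.0003,-0.0001,0,0, 0.0028,-0.0004,-0.0001,0,0, 0.0035,-0.0006,-0.0001,0,0, 0.0042,-0.0007,-0.0001,0,0, 0.0049,-0.0008,-0.0001,0,0, 0.0056,-0.0009,-0.0001,0,0]' | grep -E "pos|contact|time"; python3 -m creep '[0.0005,-0.0001,0,0,0, 0.001,-0.0002,0,0,0, 0.0015,-0.0002,0,0,0, 0.002,-0.0003,0,0,0]' | grep -E "pos|contact|time"; python3 -m creep '[0.0005,-0.0001,0,0,0, 0.001,-0.0002,0,0,0, 0.0015,-0.0002,0,0,0, 0.002,-0.0003,0,0,0]' | grep -E "pos|contact|time"
```

```text
time_s: 17.27
tool_pos: [0.5462, 0.0553, 0.1556]
contact_force: [-4.1, 0.3, 1.1]
time_s: 17.6
tool_pos: [0.5482, 0.055, 0.1555]
contact_force: [-5.3, 1.5, 2.5]
time_s: 17.93
tool_pos: [0.5502, 0.0547, 0.1555]
contact_force: [-5.5, 0.7, 3.0]
```

```bash
python3 -m creep '[0,0,0.0002,0,0, 0,0,0.0002,0,0, 0,0,0.0002,0,0]' | grep -E "pos|contact|time"; python3 -m creep '[0.0005,-0.0001,0,0,0, 0.001,-0.0002,0,0,0, 0.0015,-0.0002,0,0,0]' | grep -E "pos|contact|time"; python3 -m creep '[0.0005,-0.0001,0,0,0, 0.001,-0.0002,0,0,0, 0.0015,-0.0002,0,0,0]' | grep -E "pos|contact|time"
```

```text
time_s: 18.18
tool_pos: [0.5505, 0.0546, 0.1556]
contact_force: [-0.6, -0.2, -2.8]
time_s: 18.43
tool_pos: [0.5518, 0.0544, 0.1556]
contact_force: [-1.3, 0.2, -3.7]
time_s: 18.68
tool_pos: [0.5532, 0.0543, 0.1557]
contact_force: [-0.9, 0.2, -2.9]
```

```bash
python3 -m creep '[0.0005,-0.0001,-0.00005,0,0, 0.001,-0.0002,-0.00005,0,0, 0.0015,-0.0002,-0.00005,0,0]' | grep -E "pos|contact|time"; python3 -m creep '[0.0004,-0.0001,0,0,0, 0.0008,-0.0001,0,0,0, 0.0012,-0.0002,0,0,0]' | grep -E "pos|contact|time"; python3 -m creep '[0.0003,-0.0001,0,0,0, 0.0006,-0.0001,0,0,0, 0.0009,-0.0001,0,0,0]' | grep -E "pos|contact|time"; python3 -m creep '[0.0003,-0.0001,0,0,0, 0.0006,-0.0001,0,0,0, 0.0009,-0.0001,0,0,0]' | grep -E "pos|contact|time"
```

```text
time_s: 18.93
tool_pos: [0.5548, 0.0541, 0.1557]
contact_force: [-1.1, -0.7, -2.8]
time_s: 19.18
tool_pos: [0.556, 0.0539, 0.1557]
contact_force: [-2.0, 0.5, -2.3]
time_s: 19.43
tool_pos: [0.5568, 0.0538, 0.1556]
contact_force: [0.0, -0.7, -2.8]
time_s: 19.68
tool_pos: [0.5577, 0.0537, 0.1556]
contact_force: [-1.2, 0.7, -2.2]
```

```bash
for k in 1; do python3 -m creep '[0.0003,-0.0001,-0.00005,0,0, 0.0006,-0.0001,-0.00005,0,0, 0.0009,-0.0001,-0.00005,0,0]'; python3 -m creep '[0.0003,-0.0001,0,0,0, 0.0006,-0.0001,0,0,0, 0.0009,-0.0001,0,0,0]';  python3 -m creep '[0.0003,-0.0001,0,0,0, 0.0006,-0.0001,0,0,0]';  python3 -m creep '[0.0003,-0.0001,0,0,0, 0.0006,-0.0001,0,0,0]'; done | grep -E "pos|contact|time"
```

```text
time_s: 19.93
tool_pos: [0.5585, 0.0536, 0.1556]
contact_force: [-4.4, 0.5, 1.0]
time_s: 20.18
tool_pos: [0.559, 0.0535, 0.1556]
contact_force: [-7.2, 0.4, 3.5]
time_s: 20.35
tool_pos: [0.5594, 0.0535, 0.1556]
contact_force: [-8.5, -0.3, 4.2]
time_s: 20.52
tool_pos: [0.5598, 0.0534, 0.1556]
contact_force: [-10.3, 0.6, 5.2]
```

```bash
for k in 1; do python3 -m creep '[0,0,0.0001,0,0, 0,0,0.0002,0,0, 0,0,0.0002,0,0]'; python3 -m creep '[0,0,0,0,0, 0,0,0,0,0]'; done | grep -E "pos|contact|time"
```

```text
time_s: 20.77
tool_pos: [0.5598, 0.0534, 0.1556]
contact_force: [-8.3, 1.3, 2.1]
time_s: 20.93
tool_pos: [0.5598, 0.0534, 0.1557]
contact_force: [-9.1, 0.4, 2.0]
```

```bash
for k in 1; do python3 -m creep '[0,0,0.0001,0,0, 0,0,0.0001,0,0]';  python3 -m creep '[0.0002,0,0,0,0, 0.0002,0,0,0,0]'; python3 -m creep '[0,0,0,0,0, 0,0,0,0,0]'; done | grep -E "pos|contact|time"
```

```text
time_s: 21.1
tool_pos: [0.5598, 0.0534, 0.1557]
contact_force: [-9.5, -0.7, 0.6]
time_s: 21.27
tool_pos: [0.5599, 0.0534, 0.1557]
contact_force: [-10.0, 0.3, 1.5]
time_s: 21.43
tool_pos: [0.5599, 0.0534, 0.1557]
contact_force: [-8.9, 0.9, 1.0]
```

```bash
for k in 1; do python3 -m creep '[0,0,0.0001,0,0, 0,0,0.0001,0,0]';  python3 -m creep '[0.0002,0,0,0,0, 0.0002,0,0,0,0]'; python3 -m creep '[0,0,0,0,0, 0,0,0,0,0]'; python3 -m creep '[0,0,0,0,0, 0,0,0,0,0]'; done | grep -E "pos|contact|time"
```

```text
time_s: 21.6
tool_pos: [0.5599, 0.0533, 0.1557]
contact_force: [-8.3, 1.6, 0.5]
time_s: 21.77
tool_pos: [0.56, 0.0533, 0.1557]
contact_force: [-9.3, -0.3, 0.4]
time_s: 21.93
tool_pos: [0.56, 0.0534, 0.1557]
contact_force: [-9.5, 0.3, 0.5]
time_s: 22.1
tool_pos: [0.56, 0.0533, 0.1557]
contact_force: [-9.4, 0.9, 1.5]
```

```bash
for k in 1; do python3 -m creep '[0.0002,0,0.0001,0,0, 0.0004,-0.0001,0.0001,0,0]';  python3 -m creep '[0,0,0,0,0, 0,0,0,0,0]'; python3 -m creep '[0,0,0,0,0, 0,0,0,0,0]'; python3 -m creep '[0,0,0,0,0, 0,0,0,0,0]'; done | grep -E "pos|contact|time"
```

```text
time_s: 22.27
tool_pos: [0.5602, 0.0533, 0.1557]
contact_force: [-10.2, 1.5, 0.9]
time_s: 22.43
tool_pos: [0.5602, 0.0533, 0.1557]
contact_force: [-10.1, 1.6, 0.2]
time_s: 22.6
tool_pos: [0.5603, 0.0533, 0.1557]
contact_force: [-9.9, 1.6, 0.4]
time_s: 22.77
tool_pos: [0.5602, 0.0533, 0.1557]
contact_force: [-9.6, 0.7, 0.6]
```

```bash
for k in 1; do python3 -m creep '[0.0002,0,0,0,0, 0.0003,-0.0001,0,0,0]';  python3 -m creep '[0,0,0,0,0, 0,0,0,0,0,0,0,0,0,0,0,0,0,0,0]'; python3 -m creep '[0,0,0,0,0, 0,0,0,0,0,0,0,0,0,0, 0,0,0,0,0]'; python3 -m creep '[0,0,0,0,0, 0,0,0,0,0,0,0,0,0,0, 0,0,0,0,0]'; done | grep -E "pos|contact|time"
```

```text
time_s: 22.93
tool_pos: [0.5604, 0.0532, 0.1557]
contact_force: [-11.2, 1.7, 0.6]
time_s: 23.27
tool_pos: [0.5604, 0.0532, 0.1557]
contact_force: [-11.0, 1.6, 1.0]
time_s: 23.6
tool_pos: [0.5604, 0.0533, 0.1557]
contact_force: [-10.8, 2.0, 1.4]
time_s: 23.93
tool_pos: [0.5604, 0.0532, 0.1557]
contact_force: [-11.0, 2.0, 1.4]
```

Held about 10–11 N for over a second. Easing off.

```bash
for k in 1; do python3 -m creep '[-0.0002,0,0,0,0, -0.0004,0.0001,0,0,0, -0.0006,0.0001,0,0,0, -0.0008,0.0001,0,0,0]';  python3 -m creep '[-0.0002,0,0,0,0, -0.0004,0.0001,0,0,0, -0.0006,0.0001,0,0,0, -0.0008,0.0001,0,0,0]'; python3 -m creep '[-0.0002,0,0,0,0, -0.0004,0.0001,0,0,0, -0.0006,0.0001,0,0,0]'; done | grep -E "pos|contact|time"
```

```text
time_s: 24.27
tool_pos: [0.56, 0.0533, 0.1557]
contact_force: [-8.6, 1.4, -2.1]
time_s: 24.6
tool_pos: [0.5595, 0.0534, 0.1557]
contact_force: [-4.8, 1.2, -3.1]
time_s: 24.85
tool_pos: [0.5591, 0.0534, 0.1557]
contact_force: [-4.3, 0.8, -5.9]
```

```bash
for k in 1; do python3 -m creep '[0,0,-0.0001,0,0, 0,0,-0.0002,0,0]';  python3 -m creep '[0,0,-0.0001,0,0, 0,0,-0.0001,0,0]';  python3 -m creep '[-0.0002,0,0,0,0, -0.0004,0.0001,0,0,0]'; done | grep -E "pos|contact|time"
```

```text
time_s: 25.02
tool_pos: [0.5593, 0.0534, 0.1557]
contact_force: [-6.0, 1.7, -3.4]
time_s: 25.18
tool_pos: [0.5593, 0.0534, 0.1557]
contact_force: [-6.4, 1.2, -2.9]
time_s: 25.35
tool_pos: [0.5591, 0.0534, 0.1557]
contact_force: [-3.5, 0.2, -4.6]
```

```bash
for k in 1; do python3 -m creep '[-0.0002,0,-0.0001,0,0, -0.0004,0.0001,-0.0001,0,0]';  python3 -m creep '[-0.0002,0,0,0,0, -0.0004,0.0001,0,0,0]';  python3 -m creep '[-0.0002,0,0,0,0, -0.0004,0.0001,0,0,0, -0.0004,0.0001,0,0,0]'; done | grep -E "pos|contact|time"
```

```text
time_s: 25.52
tool_pos: [0.5589, 0.0535, 0.1557]
contact_force: [-3.5, 0.1, -4.4]
time_s: 25.68
tool_pos: [0.5586, 0.0536, 0.1558]
contact_force: [-1.4, -0.5, -3.1]
time_s: 25.93
tool_pos: [0.5584, 0.0538, 0.156]
contact_force: [-0.7, 0.0, -2.2]
```

```bash
for k in 1; do python3 -m creep '[0,0,-0.0002,0,0, 0,0,-0.0003,0,0, 0,0,-0.0003,0,0]';  python3 -m creep '[0,0,-0.0001,0,0, 0,0,-0.0001,0,0, 0,0,-0.0001,0,0]'; done | grep -E "pos|contact|time"
```

```text
time_s: 26.18
tool_pos: [0.5583, 0.0538, 0.1556]
contact_force: [-0.2, 0.1, -1.3]
time_s: 26.43
tool_pos: [0.5583, 0.0538, 0.1556]
contact_force: [0.5, -0.0, 1.5]
```

```bash
python3 -m creep '[0,0,0,0,0.010, 0,0,0,0,0.012, 0,0,0,0,0.014, 0,0,0,0,0.018, 0,0,0,0,0.024, 0,0,0,0,0.03, 0,0,0,0,0.03, 0,0,0,0,0.03]' 20 | grep -E "pos|contact|time|gap|grasp"
python3 - <<'E'
from fit import *
px,P=cloud("scene");cv2.imwrite("pics/s5.png",cv2.resize(px[140:300,200:360,::-1],None,fx=3.7,fy=3.7,interpolation=cv2.INTER_CUBIC))
E
```

```text
time_s: 27.1
tool_pos: [0.558, 0.0538, 0.1553]
contact_force: [-0.3, -0.1, -0.6]
finger_gap: 0.03
grasp_force: 0.0
```

View pics/s5.png

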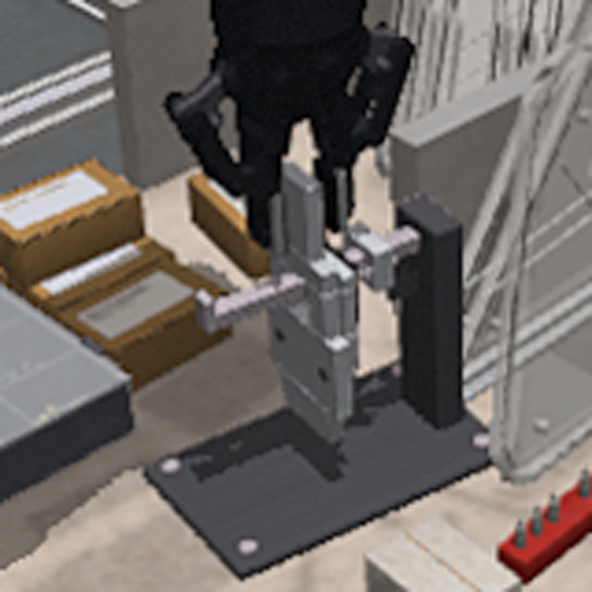

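The crop shows the gauge released, hanging on the bar against the first gauge, with the fingers clear of the tab. I withdraw upward.

```bash
python3 -m creep '[0,0,0.003,0,0.03, 0,0,0.01,0,0.03, 0,0,0.02,0,0.03, 0,0,0.035,0,0.03, 0,0,0.05,0,0.03, 0,0,0.065,0,0.03, 0,0,0.08,0,0.03, 0,0,0.09,0,0.03]' | grep -E "pos|contact|time|gap|grasp"; python3 -m creep '[-0.02,0,0,0,0.03, -0.05,0,0,0,0.03, -0.08,0,0,0,0.03, -0.1,0,0,0,0.03, -0.1,0,0,0,0.03,-0.1,0,0,0,0.03]' | grep -E "pos|contact|time"
python3 - <<'E'
from fit import *
a=np.radians(-9.2); M=np.array([[np.cos(a),np.sin(a),0],[-np.sin(a),np.cos(a),0],[0,0,1]]); O=np.array([.549,.0552,.135])
for n in ("scene","wrist"):
  px,P=cloud(n)
  cv2.imwrite(f"pics/{n}6.png",cv2.resize(px[150:270,220:340,::-1],None,fx=4.9,fy=4.9,interpolation=cv2.INTER_CUBIC) if n=="scene" else px[...,::-1])
  P=(P-O)@M.T; print(n)
  for z in (-.095,-.08,-.06,-.04,-.015,.002,.008,.015,.03,.05,.056):
    q=sel(P,(-.02,.022),(-.04,.04),(z,z+.006))
    if len(q)>5: print(z,len(q),"x",np.round(np.percentile(q[:,0],[2,25,50,75,98])*1000,1),"y",np.round(np.percentile(q[:,1],[1,99])*1000,1))
E
```

```text
time_s: 27.82
tool_pos: [0.5584, 0.0538, 0.2478]
contact_force: [0.7, -0.1, 0.2]
finger_gap: 0.0298
grasp_force: 0.0
time_s: 28.32
tool_pos: [0.4577, 0.0538, 0.2464]
contact_force: [0.2, -0.2, 0.2]
scene
-0.095 38 x [ 3.2  4.4  5.1  6.  13.4] y [-23.5  26. ]
-0.08 32 x [3.9 4.6 5.1 5.4 7. ] y [-22.   28.1]
-0.06 52 x [ 3.2  4.4  4.8  5.7 13.9] y [-33.9  35.8]
-0.04 57 x [ 2.6  4.3  5.   7.1 21.1] y [-33.4  29.2]
-0.015 37 x [-2.5  4.9  6.  14.6 19.5] y [-29.7  28.2]
0.002 64 x [-13.2   4.5   5.2  10.1  20.4] y [-29.1  26. ]
0.008 79 x [ 3.5  4.7  6.6 16.8 21.6] y [-28.8  28.3]
0.015 42 x [ 3.8  4.8  5.6  8.2 14.2] y [-26.  25.]
0.03 33 x [ 2.7  4.   5.2  8.  12.9] y [-13.2  15.1]
0.05 35 x [ 3.4  4.1  5.1  7.6 12.6] y [-15.2  15.8]
0.056 56 x [ 3.9  5.6  8.6 10.7 13.7] y [-15.2  16.1]
wrist
-0.095 80 x [5.1 5.3 5.5 5.7 8. ] y [-13.3  25. ]
-0.08 81 x [5.1 5.2 5.4 5.5 5.9] y [-28.5  32.1]
-0.06 128 x [4.9 5.1 5.3 5.4 6.2] y [-33.4  34.8]
-0.04 182 x [ 4.8  5.   5.2  5.4 19.1] y [-33.9  35. ]
-0.015 157 x [ 4.3  4.9  5.1  5.4 19.3] y [-25.4  27.2]
0.002 261 x [ 4.5  4.8  5.   5.2 18.2] y [-25.6  27.3]
0.008 686 x [ 4.5  5.   8.2 17.4 21.6] y [-29.1  27.2]
0.015 216 x [ 4.5  4.8  5.1  7.1 13.2] y [-23.5  25.7]
0.03 227 x [ 4.3  4.7  4.8  5.1 13.3] y [-13.7  15.5]
0.05 321 x [ 4.1  4.5  4.8  5.3 12.9] y [-13.6  15.5]
0.056 1056 x [ 4.5  6.3  9.  11.7 14.4] y [-13.6  15.4]
```

View pics/scene6.png

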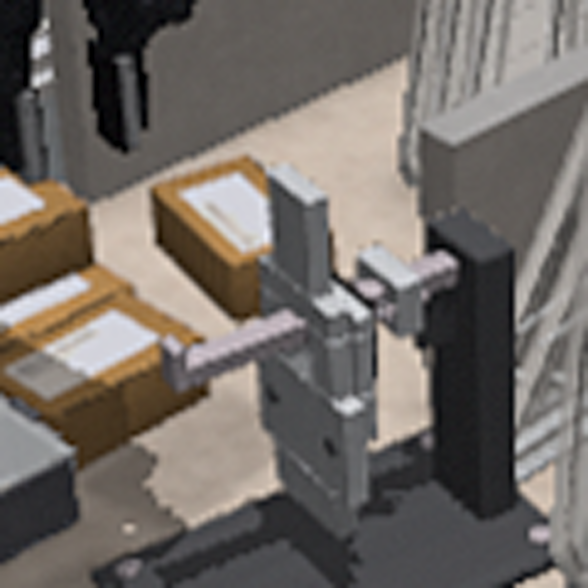

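The crop shows both gauges hanging upright and touching: the front face is at 5 mm along the bar from bottom to top, and the hung gauge spans about 14–22 mm. The gripper is clear, so I hand in.

```bash
python3 -c "
from workcell import arm
print(arm.job_done())"
```

```text
the job is handed in; nothing more can be done
None
```

The tabbed gauge now hangs on the bar touching the first gauge, both upright; it pressed the sprung stop at about 10 N for over a second (about 11 N at the wrist) before release, and the job was handed in at about 28 s. While easing off, the wrist briefly read about 3 N more downward pull than the gauge's weight, so friction between the plates may have tugged slightly on the first gauge.

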